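Lay the wooden door pieces in their cradles

ROBOT

A 6-joint arm with a two-finger parallel gripper is mounted at the origin on a cart in front of the work surface, level with it; the furniture and walls round the work are solid. World frame = base frame: x ahead of the robot, y to its left, z up, the work surface at z = 0. Lengths are in mm, angles in rad, forces in N, time in s.
With the tool pointing down it reaches from about 300 to 775 mm from the base axis. Payload 14.6 kg.
Tool frame: the origin (TCP) lies midway between the tips of the shut fingers; the grasp point (between the pads) lies 19 mm behind it (manip.hold_point_z is the distance from the TCP to the grasp point, in mm); z points along the fingers, y is the direction in which the jaws open and shut (so a half turn about z gives the same grasp; the last joint's range is limited). The gripper opens to 94 mm and grips with 3 to 60 N. Pads are 16 mm wide; open, the fingers measure 119 mm over their backs; the gripper's body (75 mm by 177 mm) begins 78 mm behind the grasp point.
Start: joints at [-1.172, 0.3, 1.521, -0, 1.321, -0.067], TCP at [247.018, -491.398, 205.446] pointing down, gripper open.
Joint ranges: [-3.03, 3.03], [-0.79, 2.21], [0.23, 2.52], [-1.04, 4.18], [0, 3.07], [-2.55, 2.55]. Speed limits (rad/s): [2.22, 2.22, 2.57, 3.14, 3.14, 3.14].

INTERFACE

Orientations are given as [roll, pitch, yaw] about the fixed x, y, z axes, in that order (R = Rz(yaw) Ry(pitch) Rx(roll)).
In Python, from cell import manip gives the robot as it stands.
- The arm moves only by the shell command python3 -m crank 'ROWS' [OPENING] [FORCE]. ROWS is JSON, a list of rows, each an object with "offset": the shift along the world's x, y, z in m, a list of three; "spin": the turn about the world's z in degrees. In form: [{"offset": [dx, dy, dz], "spin": spin}, ...]. A call has exactly 8 rows; each row is the pose to reach, as a shift and turn from the pose measured when the call began; what a row does not reach only later rows make up. A row lasts 1/12 s, in which the tool goes at most 41.7 mm and 7.16 degrees, less where a joint would pass 70% of its speed; a pose out of reach is approached as far as the arm can. A call with a gripper value outside its range is refused whole. OPENING is the opening, from 0 (shut) to 1 (fully open), set as the call begins (- or left out, the last holds). The fingers move at their own pace and stop on an object; FORCE is the grip in N (left out, the last holds). Time passes only in rows, so rows that repeat a pose let the fingers close, or fill a call up. It gives the time, the measured TCP pose, the force and the opening at its end, in the units of the state.
- manip.read_state(): the state, without advancing time (a new reading comes with each control period).
- manip.camera(name): name is "scene" or "top"; returns a dict with "pixels" (480x640x3 uint8, red, green, blue), "fx", "fy", "cx", "cy" (pixels), "k1" (the pictures are not rectified: a ray, as slopes to the right and down, at radius r is drawn at 1 + k1 r^2 times it, then the intrinsics apply), "extrinsics" (4x4, takes a point from world to camera coordinates). Camera axes: x right, y down, z forward; pixel columns grow to the right and rows downward; lengths in mm; the calibration is good to about 2 mm. A picture is of the moment at which its call begins. There is no depth.
- manip.sign_off(): hands the job in, once; it reports no verdict.
Trained networks look in a picture, given as the dict that the camera call returned (one of the last four; its "shot" number tells which), for a name from the list of things; names that differ only in an ending like _2 or _b are one class to them, and where a whole thing is asked for, a point or a joint stands for the part that bears it (a point fixed in the world has none). Each returns a list of dicts, best first, with "conf" (0 to 1); they miss things now and then, are a little off and sometimes report something else, mostly with a low value. They report only what shows in the picture. A call takes as long as a camera call. They do not tell look-alikes from the thing itself.
- manip.search_frame(picture, name): "location" ([x, y, z] in mm, in world coordinates, good to about 4 mm: the middle of the surface that is visible of it).
- manip.masks_of(picture, name): "mask" (480x640 bool, what is visible of it).
The state is a dict: "clock": time; "joints": joint angles; "qd": joint speeds; "effort": joint torques, N m; "eef_pos": TCP position; "eef_rot": TCP orientation; "wrist_force": force on the tool from outside, world axes, zero at the start; "moment": the same for the moment, N m; "finger_gap": finger opening in mm.
Only numpy, scipy, OpenCV 4.12 (cv2) and the standard library are available. Lean on these libraries where they do the work, as an engineer would, in place of code of your own. Each camera call takes 0.05 s, during which the arm holds its last target. There are 200 camera calls.

TASK

Put the four loose wooden pieces on the grey board into the four pale wooden cradles, each into the one cut to its shape: the turned door knob standing on its foot in the small round well, the flat dark disc lying flat in the large round well, the short rectangular block lying flat in the short wide stall, and the long wedge lying flat, lengthwise, in the long narrow stall. Leave the white eraser and the tape measure where they are. At the end all four pieces rest inside their cradles, released.

Things in the scene. Friction and masses are not known exactly. Their poses are not given: they have to be found in the camera images.
- knob_center (a point): Turned brown wooden door knob, 48 mm tall, standing upright on its foot on the grey board: round head 43 mm across (widest about 30 mm above its underside), foot 28 mm across. The point is on its axis, 24 mm above its underside. Its z axis points up. Turned about z it looks alike; grip it by the head. Weighs about 30 g.
- rose_center (a point): Flat dark wooden disc with a bevelled top edge and a black dot in the middle, lying flat: 52 mm diameter, 18 mm thick, its side upright up to 11 mm, then sloping in to 43 mm at the top. The point is its centre, 9 mm above its underside. Its z axis points up. Grip it across the 52 mm with the finger tips 6 mm or more above its underside, to clear the well's rim. About 40 g.
- block_center (a point): Short rectangular brown wooden block, 36 mm wide (its x axis), 60 mm long (its y axis), 18 mm thick, lying flat. The point is its centre, 9 mm above its underside. Its z axis points up. Either way round is good. Grip it across the 36 mm.
- wedge_center (a point): Long brown wooden wedge, 28 mm wide (its x axis), 100 mm long (its y axis), 17 mm high at its thick end, tapering to a thin end, lying flat. The point is half-way along and across, 8.5 mm above its underside, which is near the sloping top there. Its z axis points up. Either way round is good. Grip it across the 28 mm, half-way along.
- small_well_floor (a point): Pale square wooden cradle, 70 x 70 mm and 11 mm high, with a round well 46 mm in diameter and 5 mm deep in its top, for the knob. The point is the centre of the well's floor, 6 mm above the cradle's underside, 5 mm below its rim. Its z axis points up. Fixed on the grey board.
- large_well_floor (a point): Pale square wooden cradle, 92 x 92 mm and 11 mm high, with a round well 68 mm in diameter and 5 mm deep in its top, for the disc. The point is the centre of the well's floor, 6 mm above the cradle's underside, 5 mm below its rim. Its z axis points up. Fixed on the grey board.
- short_stall_floor (a point): Pale rectangular wooden cradle, 94 x 70 mm and 11 mm high, for the block: a flat floor 76 mm long (its x axis) and 52 mm wide (its y axis) inside a rim 9 mm thick that stands 5 mm above the floor; the rim has a 44 mm finger gap in the middle of each long side. The point is the centre of the floor, 6 mm above the cradle's underside. Its z axis points up. Fixed on the grey board.
- long_stall_floor (a point): Pale rectangular wooden cradle, 134 x 62 mm and 11 mm high, for the wedge: a flat floor 116 mm long (its x axis) and 44 mm wide (its y axis) inside a rim 9 mm thick that stands 5 mm above the floor; the rim has a 64 mm finger gap in the middle of each long side. The point is the centre of the floor, 6 mm above the cradle's underside. Its z axis points up. Fixed on the grey board.
- eraser_center (a point): White eraser, 18 x 42 mm, 11 mm high, lying loose on the board among the wooden pieces: a bystander, to be left alone. The point is its centre. Beware of equipment beyond the board's left edge (y over 0.2 m): a bar clamp and a glue bottle standing up to 0.21 m above the work surface, which the hand must pass over.
- tape_center (a point): Yellow and black pocket tape measure, 31 mm thick (its x axis), 92 mm long (its y axis) with its tongue, 62 mm high, standing loose on the board among the wooden pieces: a bystander, to be left alone. The point is the middle of its length and height.
Mind the look-alikes: they are no part of the job. What is shaped like the part that bears rose_center but orange or red is not meant.

How it is judged:
By the outcome, as a careful person would: the job done as asked, in the order asked, and still so for the second after the job is handed in, with the robot touching nothing.
It also fails if it takes over 96 s, if anything falls off the work surface, if the arm or the gripper's body presses on something with over 40 N, if the wrist force passes 120 N, or if a joint passes its speed limit or range.

## Working session

There is one attempt and no reset: what is moved stays moved. The work goes in short steps, Python scripts to look and compute and a shell command to move; the robot and the scene stay as the last step left them, time stands still between calls to the robot, and variables do not carry over. Pictures are saved under pics/ and viewed, about 12 in all and at most 16, crops included, and the job is handed in when it is done.

```bash
ls; mkdir -p pics; cat > h.py <<'E'
import numpy as np, cv2
from cell import manip
def ray(c,u,v):
    K=np.array([[c['fx'],0,c['cx']],[0,c['fy'],c['cy']],[0,0,1.]])
    # invert 1+k1 r^2
    d=np.array([(u-c['cx'])/c['fx'],(v-c['cy'])/c['fy']]); s=d.copy()
    for _ in range(20): s=d/(1+c['k1']*(s@s))
    E=np.array(c['extrinsics']);R=E[:3,:3];t=E[:3,3]
    return -R.T@t, R.T@np.array([s[0],s[1],1])
def at(c,u,v,z):
    o,d=ray(c,u,v); return o+d*(z-o[2])/d[2]
def proj(c,P):
    E=np.array(c['extrinsics']);p=E[:3,:3]@np.array(P,float)+E[:3,3]
    s=p[:2]/p[2]; s=s*(1+c['k1']*(s@s))
    return np.array([c['fx']*s[0]+c['cx'],c['fy']*s[1]+c['cy']])
def save(c,n): cv2.imwrite('pics/'+n,cv2.cvtColor(c['pixels'],cv2.COLOR_RGB2BGR))
NAMES="knob_center rose_center block_center wedge_center small_well_floor large_well_floor short_stall_floor long_stall_floor eraser_center tape_center".split()
def outline(c,m,z):
    "mask contour projected on plane z: center, minAreaRect"
    cs,_=cv2.findContours(m.astype(np.uint8),cv2.RETR_EXTERNAL,cv2.CHAIN_APPROX_NONE)
    k=max(cs,key=cv2.contourArea)[:,0]
    w=np.array([at(c,u,v,z)[:2] for u,v in k],np.float32)
    return cv2.minAreaRect(w), cv2.minEnclosingCircle(w)
E
cat > look.py <<'E'
from h import *
for n in ("top","scene"):
    c=manip.camera(n); save(c,n+'0.png')
    print(n,[round(float(x),1) for x in ray(c,320,240)[0]])
    for k in NAMES:
        for r in manip.search_frame(c,k)[:3]: print(k,'loc',np.round(r['location']),round(r['conf'],2))
        if n=='top':
          for r in manip.masks_of(c,k)[:3]:
            z={'knob':30,'rose':11,'bloc':18,'wedg':8,'eras':11,'tape':62}.get(k[:4],11)
            m=r['mask'];
            if m.sum()<20: continue
            v,u=np.nonzero(m); R,C=outline(c,m,z)
            print('   mask',round(r['conf'],2),m.sum(),'px',u.mean().round(),v.mean().round(),'rect',np.round(R[0],1),np.round(R[1],1),round(R[2],1),'rgb',c['pixels'][m].mean(0).round())
print(manip.read_state())
E
python3 look.py
```

```text
pics
top [360.8, 0.4, 1272.4]
knob_center loc [ 444. -303.   59.] 0.83
   mask 0.75 288 px 449.0 274.0 rect [ 439.6 -309.8] [43.1 40.9] 45.5 rgb [120.  97.  72.]
rose_center loc [410. 208.  17.] 0.89
rose_center loc [514. 415.  22.] 0.86
rose_center loc [454. -14.  33.] 0.8
   mask 0.91 420 px 132.0 235.0 rect [518.1 421.1] [52.1 49.2] 3.5 rgb [161.  35.  31.]
   mask 0.9 363 px 221.0 282.0 rect [413.1 206.2] [48.1 45.8] 2.1 rgb [188. 113.  13.]
   mask 0.64 404 px 319.0 266.0 rect [455.1 -15.7] [50.5 48.2] 1.1 rgb [97. 64. 45.]
block_center loc [459.  83.  31.] 0.94
   mask 0.6 446 px 275.0 263.0 rect [459.9  85.6] [62.9 37.7] 67.0 rgb [171. 149. 122.]
wedge_center loc [ 463. -216.   22.] 0.65
   mask 0.56 518 px 406.0 264.0 rect [ 463.4 -214.5] [102.5  28.7] 78.5 rgb [169. 150. 120.]
small_well_floor loc [613. -55.  22.] 0.87
   mask 0.77 929 px 335.0 199.0 rect [612.2 -48.3] [73.3 72.1] 14.0 rgb [175. 156. 125.]
large_well_floor loc [ 594. -303.   21.] 0.87
large_well_floor loc [ 438. -306.   58.] 0.72
   mask 0.57 1540 px 445.0 207.0 rect [ 599.3 -306.8] [93.8 95.7] 15.4 rgb [167
[... 1177 characters left out ...]
01.   24.] 0.43
{'clock': 1.6, 'joints': array([-1.17162550e+00,  2.99917572e-01,  1.52097878e+00,  1.01537557e-05,
        1.32071286e+00, -6.66363076e-02]), 'qd': array([ 2.69195542e-05,  1.45588309e-03, -6.00731606e-04,  6.15986843e-04,
        6.21859720e-04, -8.81325903e-04]), 'effort': array([-4.08819933e-04, -5.31659389e+01, -3.52913511e+01,  7.08472263e-02,
        2.13095290e-02, -1.24437139e-05]), 'eef_pos': array([ 247.0094398 , -491.40761522,  205.44492292]), 'eef_rot': array([-3.14157679e+00, -1.09186611e-05,  4.65804625e-01]), 'wrist_force': array([-0.34248667, -0.37057433, -0.54481767]), 'moment': array([ 0.01287454, -0.00026818,  0.01815092]), 'finger_gap': 94.32224148301925}
```

```bash
cat > tri.py <<'E'
from h import *
a=manip.camera("top"); b=manip.camera("scene")
for n in NAMES[:9]:
    A=manip.masks_of(a,n);B=manip.masks_of(b,n)
    for x in A[:3]:
      for y in B[:3]:
        v,u=np.nonzero(x['mask']);p,q=np.nonzero(y['mask'])
        o1,d1=ray(a,u.mean(),v.mean());o2,d2=ray(b,q.mean(),p.mean())
        s=np.linalg.lstsq(np.c_[d1,-d2],o2-o1,rcond=None)[0]
        P1=o1+d1*s[0];P2=o2+d2*s[1]
        if np.linalg.norm(P1-P2)<15: print(n,np.round((P1+P2)/2,1),'gap',np.round(np.linalg.norm(P1-P2),1))
I=cv2.cvtColor(a['pixels'],cv2.COLOR_RGB2BGR)
cv2.imwrite('pics/t1.png',cv2.resize(I[150:320,100:520],(800,324),interpolation=cv2.INTER_CUBIC))
E
python3 tri.py
```

```text
rose_center [413.5 208.8   4.7] gap 0.3
rose_center [518.6 422.6   3.9] gap 0.4
rose_center [454.5 -14.7  18.1] gap 1.2
block_center [459.4  85.   19.5] gap 0.5
small_well_floor [611.1 -46.5  18.6] gap 1.9
large_well_floor [ 598.7 -306.1   13.1] gap 0.9
long_stall_floor [ 622.  -162.8   14.5] gap 2.0
```

View pics/scene0.png

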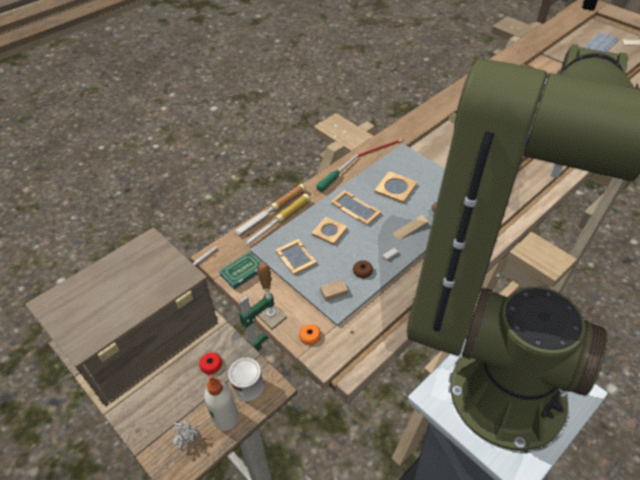

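View pics/t1.png

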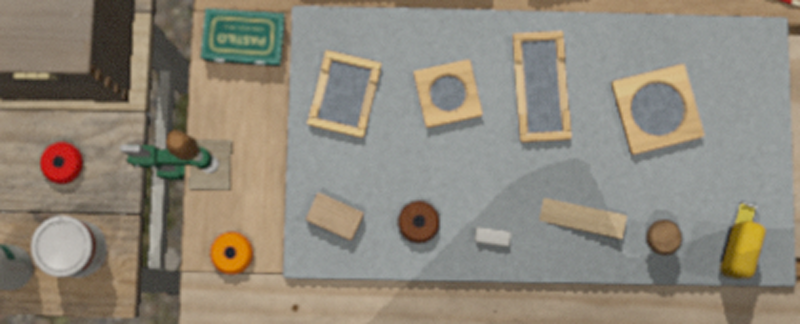

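```bash
cat > fin.py <<'E'
from h import *
B=14
a=manip.camera("top")
Z=dict(knob=30,rose=9,block=16,wedge=9,small=11,large=11,short=11,long=11,eraser=11,tape=60)
for n in NAMES:
    r=manip.masks_of(a,n)
    for x in r[:3]:
        if x['mask'].sum()<50: continue
        R,C=outline(a,x['mask'],B+Z[n.split('_')[0]])
        p=cv2.boxPoints(R); e=p[1]-p[0]; f=p[2]-p[1]; l=e if e@e>f@f else f
        print(n,round(x['conf'],2),np.round(R[0],1),np.round(sorted(R[1]),1),'long axis deg',round(np.degrees(np.arctan2(l[1],l[0]))%180,1))
E
python3 fin.py
```

```text
knob_center 0.71 [ 439.8 -305.2] [40.4 43.4] long axis deg 90.9
rose_center 0.78 [454.4 -15.1] [47.7 49.9] long axis deg 154.4
rose_center 0.75 [412.5 206.5] [47.4 50. ] long axis deg 91.2
rose_center 0.61 [516.7 415.9] [51.  55.9] long axis deg 3.8
block_center 0.57 [458.4  84.8] [38.  60.8] long axis deg 67.1
wedge_center 0.76 [ 461.9 -212. ] [ 30.8 104.4] long axis deg 79.0
small_well_floor 0.72 [610.2 -47.7] [73.5 75.3] long axis deg 102.6
large_well_floor 0.86 [ 597.  -303.4] [95.4 99.8] long axis deg 104.4
short_stall_floor 0.61 [607.9  78.1] [69.8 94.2] long axis deg 167.6
long_stall_floor 0.97 [ 622.  -161.1] [ 65.1 135.5] long axis deg 5.4
eraser_center 0.62 [ 436.3 -104.3] [15.9 38.6] long axis deg 91.0
tape_center 0.75 [ 433.6 -390.8] [42.1 86.5] long axis deg 161.9
```

```bash
python3 -m crank '[{"offset":[0.024,0.023,0],"spin":7},{"offset":[0.048,0.047,0],"spin":14},{"offset":[0.072,0.070,-0.01],"spin":21},{"offset":[0.097,0.093,-0.02],"spin":28},{"offset":[0.121,0.116,-0.03],"spin":35},{"offset":[0.145,0.140,-0.04],"spin":42},{"offset":[0.169,0.163,-0.06],"spin":49},{"offset":[0.193,0.186,-0.08],"spin":56}]' 0.64 15
```

```text
clock: 3.82
eef_pos: [441.3, -304.2, 125.3]
eef_rot: [3.14, 0.001, 1.449]
wrist_force: [0.5, 0.2, -0.4]
finger_gap: 60.0
```

```bash
python3 -m crank '[{"offset":[-0.001,-0.001,-0.015],"spin":0},{"offset":[-0.001,-0.001,-0.035],"spin":0},{"offset":[-0.001,-0.001,-0.055],"spin":0},{"offset":[-0.001,-0.001,-0.072],"spin":0},{"offset":[-0.001,-0.001,-0.085],"spin":0},{"offset":[-0.001,-0.001,-0.093],"spin":0},{"offset":[-0.001,-0.001,-0.099],"spin":0},{"offset":[-0.001,-0.001,-0.099],"spin":0}]'
python3 -m crank '[{"offset":[0,0,0],"spin":0},{"offset":[0,0,0],"spin":0},{"offset":[0,0,0],"spin":0},{"offset":[0,0,0],"spin":0},{"offset":[0,0,0],"spin":0},{"offset":[0,0,0],"spin":0},{"offset":[0,0,0],"spin":0},{"offset":[0,0,0],"spin":0}]' 0.3 15
```

```text
clock: 4.48
eef_pos: [440.0, -305.1, 25.6]
eef_rot: [3.141, 0.0, 1.449]
wrist_force: [-0.2, 0.4, 0.1]
finger_gap: 60.2
clock: 5.15
eef_pos: [440.2, -305.3, 26.0]
eef_rot: [3.14, 0.001, 1.449]
wrist_force: [-0.9, 0.0, 5.2]
finger_gap: 40.7
```

```bash
python3 -m crank '[{"offset":[0,0,0],"spin":0},{"offset":[0,0,0],"spin":0},{"offset":[0,0,0],"spin":0},{"offset":[0,0,-0.002],"spin":0},{"offset":[0,0,-0.004],"spin":0},{"offset":[0,0,-0.005],"spin":0},{"offset":[0,0,-0.006],"spin":0},{"offset":[0,0,-0.006],"spin":0}]' 0.64
python3 -m crank '[{"offset":[0,0,0],"spin":0},{"offset":[0,0,0],"spin":0},{"offset":[0,0,0],"spin":0},{"offset":[0,0,0],"spin":0},{"offset":[0,0,0],"spin":0},{"offset":[0,0,0],"spin":0},{"offset":[0,0,0],"spin":0},{"offset":[0,0,0],"spin":0}]' 0.3 15
```

```text
clock: 5.82
eef_pos: [440.1, -305.2, 19.7]
eef_rot: [3.141, 0.0, 1.449]
wrist_force: [0.9, 0.6, -0.1]
finger_gap: 60.1
clock: 6.48
eef_pos: [440.1, -305.2, 19.8]
eef_rot: [3.141, 0.001, 1.449]
wrist_force: [0.9, -0.8, -0.3]
finger_gap: 40.8
```

```bash
python3 -m crank '[{"offset":[0,0,0],"spin":0},{"offset":[0,0,0],"spin":0},{"offset":[0,0,-0.001],"spin":0},{"offset":[0,0,-0.002],"spin":0},{"offset":[0,0,-0.003],"spin":0},{"offset":[0,0,-0.004],"spin":0},{"offset":[0,0,-0.0055],"spin":0},{"offset":[0,0,-0.0055],"spin":0}]' 0.64
```

```text
clock: 7.15
eef_pos: [440.0, -305.1, 13.9]
eef_rot: [3.141, 0.0, 1.449]
wrist_force: [-0.1, -1.1, -0.6]
finger_gap: 60.1
```

```bash
python3 -m crank '[{"offset":[0,0,-0.0005],"spin":0},{"offset":[0,0,-0.001],"spin":0},{"offset":[0,0,-0.0015],"spin":0},{"offset":[0,0,-0.002],"spin":0},{"offset":[0,0,-0.0025],"spin":0},{"offset":[0,0,-0.003],"spin":0},{"offset":[0,0,-0.003],"spin":0},{"offset":[0,0,-0.003],"spin":0}]'
```

```text
clock: 7.82
eef_pos: [440.1, -305.2, 12.2]
eef_rot: [3.141, 0.001, 1.449]
wrist_force: [-6.7, 5.4, 18.2]
finger_gap: 60.1
```

```bash
python3 -m crank '[{"offset":[0,0,0.005],"spin":0},{"offset":[0,0,0.009],"spin":0},{"offset":[0,0,0.010],"spin":0},{"offset":[0,0,0.010],"spin":0},{"offset":[0,0,0.010],"spin":0},{"offset":[0,0,0.010],"spin":0},{"offset":[0,0,0.010],"spin":0},{"offset":[0,0,0.010],"spin":0}]' 
python3 -m crank '[{"offset":[0,0,0],"spin":0},{"offset":[0,0,0],"spin":0},{"offset":[0,0,0],"spin":0},{"offset":[0,0,0],"spin":0},{"offset":[0,0,0],"spin":0},{"offset":[0,0,0],"spin":0},{"offset":[0,0,0],"spin":0},{"offset":[0,0,0],"spin":0}]' 0.3 15
python3 -m crank '[{"offset":[0,0,0.01],"spin":0},{"offset":[0,0,0.03],"spin":0},{"offset":[0,0,0.05],"spin":0},{"offset":[0,0,0.07],"spin":0},{"offset":[0,0,0.08],"spin":0},{"offset":[0,0,0.09],"spin":0},{"offset":[0,0,0.09],"spin":0},{"offset":[0,0,0.09],"spin":0}]'
```

```text
clock: 8.48
eef_pos: [440.0, -305.2, 22.0]
eef_rot: [3.141, 0.0, 1.449]
wrist_force: [-0.6, 0.7, 0.2]
finger_gap: 59.9
clock: 9.15
eef_pos: [440.0, -305.1, 21.9]
eef_rot: [3.141, 0.0, 1.449]
wrist_force: [-0.8, 0.6, -0.9]
finger_gap: 40.7
clock: 9.82
eef_pos: [439.9, -305.0, 111.7]
eef_rot: [3.141, 0.0, 1.449]
wrist_force: [-0.1, 0.7, -1.6]
finger_gap: 40.6
```

```bash
python3 -m crank '[{"offset":[0.010,0.015,0],"spin":0},{"offset":[0.028,0.042,0],"spin":0},{"offset":[0.050,0.075,0],"spin":0},{"offset":[0.072,0.108,0],"spin":0},{"offset":[0.094,0.141,0],"spin":0},{"offset":[0.114,0.172,0],"spin":0},{"offset":[0.132,0.199,0],"spin":0},{"offset":[0.148,0.224,0],"spin":0}]'
python3 -m crank '[{"offset":[0.012,0.018,0],"spin":0},{"offset":[0.019,0.028,-0.01],"spin":0},{"offset":[0.022,0.033,-0.025],"spin":0},{"offset":[0.022,0.033,-0.042],"spin":0},{"offset":[0.022,0.033,-0.057],"spin":0},{"offset":[0.022,0.033,-0.065],"spin":0},{"offset":[0.022,0.033,-0.07],"spin":0},{"offset":[0.022,0.033,-0.07],"spin":0}]'
python3 - <<'E'
from h import *
c=manip.camera("top");I=cv2.cvtColor(c['pixels'],cv2.COLOR_RGB2BGR)
d=manip.camera("scene");J=cv2.cvtColor(d['pixels'],cv2.COLOR_RGB2BGR)
cv2.imwrite('pics/k1.png',np.hstack([cv2.resize(I[160:240,290:390],(400,320)),cv2.resize(J[190:270,280:380],(400,320))]))
for n in ('small_well_floor','knob_center'):
  for r in manip.search_frame(d,n)[:2]: print(n,r)
E
```

```text
clock: 10.48
eef_pos: [588.3, -78.9, 110.3]
eef_rot: [-3.14, 0.0, 1.45]
wrist_force: [0.9, 0.1, -0.5]
finger_gap: 40.7
clock: 11.15
eef_pos: [609.5, -46.3, 38.8]
eef_rot: [-3.138, 0.0, 1.45]
wrist_force: [0.3, -0.0, 0.7]
finger_gap: 40.7
small_well_floor {'location': [595.7, -38.0, 24.5], 'conf': 0.84}
small_well_floor {'location': [449.2, -17.2, 28.9], 'conf': 0.37}
knob_center {'location': [610.5, -40.1, 72.2], 'conf': 0.44}
```

View pics/k1.png

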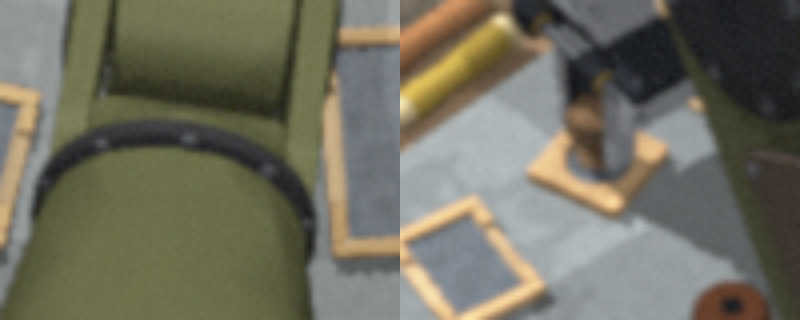

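The left pane shows only the arm. The right pane (scene camera) shows the knob between the fingers at about (590,130), with its foot over the small well. Next I lower and release it.

```bash
python3 -m crank '[{"offset":[0,-0.001,-0.003],"spin":0},{"offset":[0,-0.001,-0.006],"spin":0},{"offset":[0,-0.001,-0.008],"spin":0},{"offset":[0,-0.001,-0.0095],"spin":0},{"offset":[0,-0.001,-0.0105],"spin":0},{"offset":[0,-0.001,-0.0105],"spin":0},{"offset":[0,-0.001,-0.0105],"spin":0},{"offset":[0,-0.001,-0.0105],"spin":0}]'
python3 -m crank '[{"offset":[0,0,0],"spin":0},{"offset":[0,0,0],"spin":0},{"offset":[0,0,0],"spin":0},{"offset":[0,0,0],"spin":0},{"offset":[0,0,0.01],"spin":0},{"offset":[0,0,0.03],"spin":0},{"offset":[0,0,0.055],"spin":0},{"offset":[0,0,0.08],"spin":0}]' 0.64
```

```text
clock: 12.02
eef_pos: [610.7, -47.1, 30.7]
eef_rot: [-3.141, 0.0, 1.45]
wrist_force: [1.0, 0.0, -0.2]
finger_gap: 40.4
clock: 12.68
eef_pos: [610.5, -47.1, 112.2]
eef_rot: [-3.141, 0.0, 1.45]
wrist_force: [0.3, 0.4, 0.4]
finger_gap: 60.1
```

```bash
python3 -m crank '[{"offset":[-0.010,0.002,0],"spin":0},{"offset":[-0.035,0.007,0],"spin":0},{"offset":[-0.065,0.013,0],"spin":0},{"offset":[-0.095,0.019,-0.005],"spin":0},{"offset":[-0.125,0.025,-0.015],"spin":0},{"offset":[-0.145,0.030,-0.03],"spin":0},{"offset":[-0.156,0.032,-0.045],"spin":0},{"offset":[-0.156,0.032,-0.055],"spin":0}]' 0.8 20
python3 - <<'E'
from h import *
c=manip.camera("scene");J=cv2.cvtColor(c['pixels'],cv2.COLOR_RGB2BGR)
cv2.imwrite('pics/r1.png',cv2.resize(J[180:320,280:430],(800,600*140*150//(150*112)) if 0 else (640,597)))
for n in ('knob_center','rose_center'):
  for r in manip.search_frame(c,n)[:3]: print(n,r)
print(manip.read_state()['eef_pos'])
E
```

```text
clock: 13.35
eef_pos: [452.9, -14.7, 57.0]
eef_rot: [-3.14, 0.0, 1.45]
wrist_force: [-0.2, -0.6, 0.8]
finger_gap: 75.1
knob_center {'location': [607.2, -41.7, 59.7], 'conf': 0.58}
rose_center {'location': [510.7, 420.7, 20.4], 'conf': 0.86}
rose_center {'location': [450.8, -12.2, 32.3], 'conf': 0.82}
rose_center {'location': [405.8, 212.4, 19.8], 'conf': 0.68}
[455.33322756 -15.27355124  57.54968237]
```

View pics/r1.png

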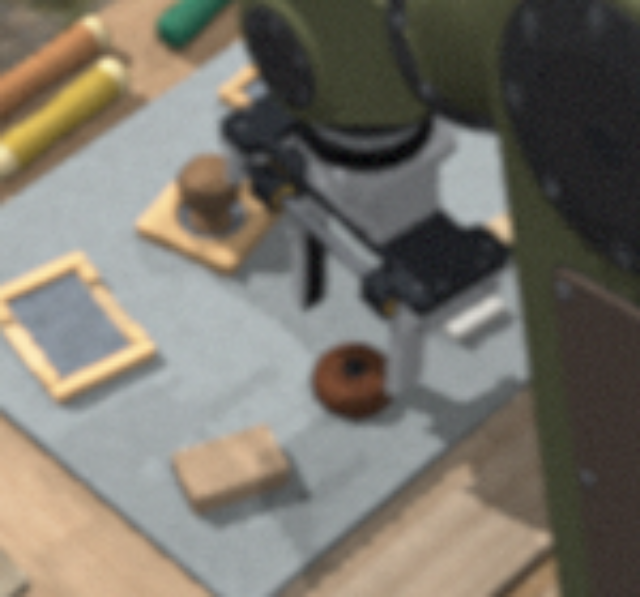

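The knob stands in the small well (210,190). The fingers straddle the disc (350,380) from above.

```bash
python3 -m crank '[{"offset":[-0.001,0,-0.008],"spin":0},{"offset":[-0.001,0,-0.018],"spin":0},{"offset":[-0.001,0,-0.028],"spin":0},{"offset":[-0.001,0,-0.034],"spin":0},{"offset":[-0.001,0,-0.0375],"spin":0},{"offset":[-0.001,0,-0.0385],"spin":0},{"offset":[-0.001,0,-0.0385],"spin":0},{"offset":[-0.001,0,-0.0385],"spin":0}]'
python3 -m crank '[{"offset":[0,0,0],"spin":0},{"offset":[0,0,0],"spin":0},{"offset":[0,0,0],"spin":0},{"offset":[0,0,0],"spin":0},{"offset":[0,0,0],"spin":0},{"offset":[0,0,0],"spin":0},{"offset":[0,0,0],"spin":0},{"offset":[0,0,0],"spin":0}]' 0.4 20
```

```text
clock: 14.17
eef_pos: [454.5, -15.3, 19.2]
eef_rot: [-3.141, 0.0, 1.45]
wrist_force: [0.1, -0.5, 0.1]
finger_gap: 75.1
clock: 14.83
eef_pos: [454.6, -15.3, 19.4]
eef_rot: [-3.142, 0.0, 1.45]
wrist_force: [-0.3, 0.0, 3.0]
finger_gap: 50.4
```

```bash
python3 -m crank '[{"offset":[0,0,0.008],"spin":0},{"offset":[0,0,0.025],"spin":0},{"offset":[0,0,0.045],"spin":0},{"offset":[0,0,0.065],"spin":0},{"offset":[0,0,0.08],"spin":0},{"offset":[0,-0.005,0.088],"spin":0},{"offset":[0.005,-0.015,0.09],"spin":0},{"offset":[0.012,-0.030,0.09],"spin":0}]'
python3 -m crank '[{"offset":[0.012,-0.027,0],"spin":0},{"offset":[0.028,-0.060,0],"spin":0},{"offset":[0.044,-0.094,0],"spin":0},{"offset":[0.060,-0.128,0],"spin":0},{"offset":[0.076,-0.162,0],"spin":0},{"offset":[0.092,-0.194,0],"spin":0},{"offset":[0.106,-0.222,0],"spin":0},{"offset":[0.118,-0.242,0],"spin":0}]'
```

```text
clock: 15.5
eef_pos: [466.9, -45.7, 109.7]
eef_rot: [3.141, 0.0, 1.451]
wrist_force: [0.5, 0.6, -0.5]
finger_gap: 50.8
clock: 16.17
eef_pos: [584.6, -291.3, 108.1]
eef_rot: [-3.141, -0.0, 1.449]
wrist_force: [1.2, 0.2, -0.1]
finger_gap: 50.6
```

```bash
python3 -m crank '[{"offset":[0.007,-0.007,-0.006],"spin":0},{"offset":[0.0115,-0.011,-0.02],"spin":0},{"offset":[0.0125,-0.012,-0.038],"spin":0},{"offset":[0.0125,-0.012,-0.053],"spin":0},{"offset":[0.0125,-0.012,-0.063],"spin":0},{"offset":[0.0125,-0.012,-0.068],"spin":0},{"offset":[0.0125,-0.012,-0.07],"spin":0},{"offset":[0.0125,-0.012,-0.07],"spin":0}]'
python3 - <<'E'
from h import *
c=manip.camera("scene");J=cv2.cvtColor(c['pixels'],cv2.COLOR_RGB2BGR)
cv2.imwrite('pics/r2.png',cv2.resize(J[140:240,330:450],(720,600)))
for n in ('large_well_floor','rose_center'):
  for r in manip.search_frame(c,n)[:3]: print(n,r)
print(manip.read_state()['eef_pos'])
E
```

```text
clock: 16.83
eef_pos: [597.0, -303.5, 38.0]
eef_rot: [-3.141, -0.0, 1.449]
wrist_force: [0.1, 0.2, -0.3]
finger_gap: 50.5
rose_center {'location': [407.8, 210.8, 18.9], 'conf': 0.85}
rose_center {'location': [511.7, 424.9, 14.9], 'conf': 0.69}
[ 597.48140878 -303.50187625   39.03696713]
```

View pics/r2.png

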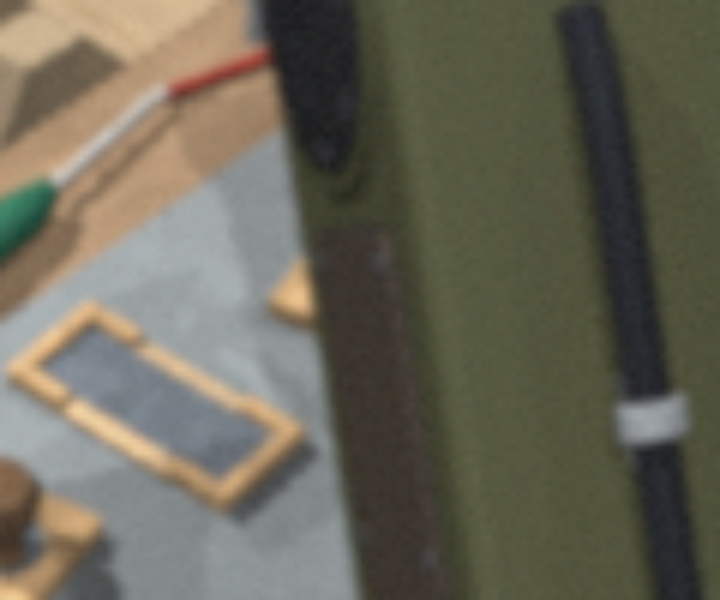

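The arm hides the large well here; only a corner shows, at (290,300). The measured position is within the ±8 mm tolerance, so I lower and release.

```bash
python3 -m crank '[{"offset":[0,0,-0.003],"spin":0},{"offset":[0,0,-0.006],"spin":0},{"offset":[0,0,-0.009],"spin":0},{"offset":[0,0,-0.0115],"spin":0},{"offset":[0,0,-0.013],"spin":0},{"offset":[0,0,-0.013],"spin":0},{"offset":[0,0,-0.013],"spin":0},{"offset":[0,0,-0.013],"spin":0}]'
python3 -m crank '[{"offset":[0,0,0],"spin":0},{"offset":[0,0,0],"spin":0},{"offset":[0,0,0],"spin":0},{"offset":[0,0,0.002],"spin":0},{"offset":[0,0,0.012],"spin":0},{"offset":[0,0,0.035],"spin":0},{"offset":[0,0,0.06],"spin":0},{"offset":[0,0,0.085],"spin":0}]' 0.7
```

```text
clock: 17.65
eef_pos: [597.5, -303.5, 26.1]
eef_rot: [3.141, 0.0, 1.449]
wrist_force: [0.2, 0.1, -0.2]
finger_gap: 50.3
clock: 18.32
eef_pos: [597.4, -303.5, 112.9]
eef_rot: [3.141, 0.0, 1.449]
wrist_force: [0.2, 1.1, 0.8]
finger_gap: 65.9
```

```bash
python3 -m crank '[{"offset":[-0.004,0.010,0],"spin":-2},{"offset":[-0.013,0.038,0],"spin":-4},{"offset":[-0.025,0.072,0],"spin":-6},{"offset":[-0.037,0.108,0],"spin":-8},{"offset":[-0.049,0.144,0],"spin":-10},{"offset":[-0.061,0.180,0],"spin":-12},{"offset":[-0.073,0.214,0],"spin":-14},{"offset":[-0.084,0.246,0],"spin":-16}]' 0.65 20
python3 -m crank '[{"offset":[-0.011,0.030,0],"spin":0},{"offset":[-0.022,0.060,0],"spin":0},{"offset":[-0.033,0.090,-0.005],"spin":0},{"offset":[-0.042,0.115,-0.015],"spin":0},{"offset":[-0.050,0.132,-0.025],"spin":0},{"offset":[-0.054,0.140,-0.035],"spin":0},{"offset":[-0.055,0.143,-0.045],"spin":0},{"offset":[-0.055,0.143,-0.05],"spin":0}]'
python3 - <<'E'
from h import *
c=manip.camera("scene");J=cv2.cvtColor(c['pixels'],cv2.COLOR_RGB2BGR)
t=manip.camera("top");I=cv2.cvtColor(t['pixels'],cv2.COLOR_RGB2BGR)
cv2.imwrite('pics/b1.png',np.hstack([cv2.resize(J[150:310,270:430],(400,400)),cv2.resize(I[170:310,340:480],(400,400))]))
print(manip.read_state()['eef_pos'],manip.read_state()['eef_rot'])
for n in ('large_well_floor','rose_center'):
  for r in manip.search_frame(t,n)[:3]: print(n,r)
E
```

```text
clock: 18.98
eef_pos: [512.7, -55.8, 113.9]
eef_rot: [3.14, 0.0, 1.168]
wrist_force: [2.1, 0.7, -0.4]
finger_gap: 61.0
clock: 19.65
eef_pos: [457.5, 87.2, 63.1]
eef_rot: [3.14, 0.0, 1.169]
wrist_force: [0.7, -0.8, -0.9]
finger_gap: 61.4
[457.7253962   86.43493775  63.22634465] [3.14094619e+00 7.77863332e-04 1.16777425e+00]
large_well_floor {'location': [593.6, -304.5, 19.4], 'conf': 0.95}
rose_center {'location': [595.8, -301.1, 35.9], 'conf': 0.67}
rose_center {'location': [411.1, 211.7, 18.5], 'conf': 0.55}
```

View pics/b1.png

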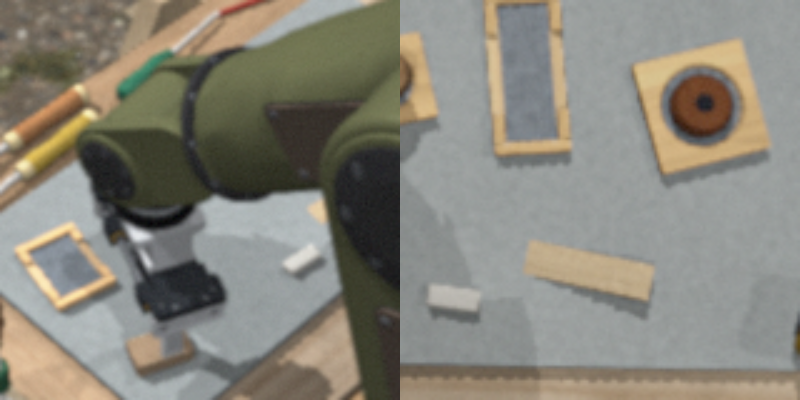

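The disc lies centred in the large well (703,103 in the right pane). The fingers straddle the block (160,345 in the left pane).

```bash
python3 -m crank '[{"offset":[0.001,-0.0015,-0.01],"spin":0},{"offset":[0.001,-0.0015,-0.022],"spin":0},{"offset":[0.001,-0.0015,-0.033],"spin":0},{"offset":[0.001,-0.0015,-0.041],"spin":0},{"offset":[0.001,-0.0015,-0.045],"spin":0},{"offset":[0.001,-0.0015,-0.0465],"spin":0},{"offset":[0.001,-0.0015,-0.0465],"spin":0},{"offset":[0.001,-0.0015,-0.0465],"spin":0}]'
python3 -m crank '[{"offset":[0,0,0],"spin":0},{"offset":[0,0,0],"spin":0},{"offset":[0,0,0],"spin":0},{"offset":[0,0,0],"spin":0},{"offset":[0,0,0],"spin":0},{"offset":[0,0,0],"spin":0},{"offset":[0,0,0],"spin":0},{"offset":[0,0,0],"spin":0}]' 0.2 20
```

```text
clock: 20.52
eef_pos: [459.5, 84.9, 18.0]
eef_rot: [3.139, -0.0, 1.167]
wrist_force: [0.6, -0.2, 0.1]
finger_gap: 61.4
clock: 21.18
eef_pos: [459.6, 84.9, 18.1]
eef_rot: [3.139, -0.0, 1.167]
wrist_force: [-1.0, -0.1, 3.9]
finger_gap: 35.7
```

```bash
python3 -m crank '[{"offset":[0,0,0.008],"spin":0},{"offset":[0,0,0.025],"spin":-3},{"offset":[0,0,0.045],"spin":-8},{"offset":[0.005,0,0.065],"spin":-14},{"offset":[0.018,-0.001,0.08],"spin":-20},{"offset":[0.035,-0.002,0.085],"spin":-26},{"offset":[0.055,-0.003,0.085],"spin":-32},{"offset":[0.075,-0.004,0.085],"spin":-38}]'
python3 -m crank '[{"offset":[0.018,-0.001,0],"spin":-6},{"offset":[0.036,-0.001,0],"spin":-12},{"offset":[0.052,-0.002,0],"spin":-18},{"offset":[0.064,-0.003,-0.005],"spin":-24},{"offset":[0.071,-0.003,-0.015],"spin":-30},{"offset":[0.0735,-0.003,-0.027],"spin":-36},{"offset":[0.0735,-0.003,-0.040],"spin":-40},{"offset":[0.0735,-0.003,-0.050],"spin":-41}]'
python3 - <<'E'
from h import *
c=manip.camera("scene");J=cv2.cvtColor(c['pixels'],cv2.COLOR_RGB2BGR)
cv2.imwrite('pics/b2.png',cv2.resize(J[190:310,240:360],(600,600)))
print(manip.read_state()['eef_pos'],np.degrees(manip.read_state()['eef_rot']))
for n in ('short_stall_floor','block_center'):
  for r in manip.search_frame(c,n)[:2]: print(n,r)
E
```

```text
clock: 21.85
eef_pos: [535.6, 80.9, 104.3]
eef_rot: [3.138, -0.002, 0.499]
wrist_force: [-0.2, -0.7, -0.9]
finger_gap: 36.0
clock: 22.52
eef_pos: [608.8, 77.8, 53.5]
eef_rot: [3.138, -0.001, -0.22]
wrist_force: [0.2, -0.8, -0.6]
finger_gap: 35.7
[607.92667261  77.783791    51.63527251] [ 1.79768747e+02  9.59214004e-02 -1.24958009e+01]
short_stall_floor {'location': [588.4, 91.7, 21.3], 'conf': 0.85}
block_center {'location': [596.3, 82.1, 67.6], 'conf': 0.78}
```

View pics/b2.png

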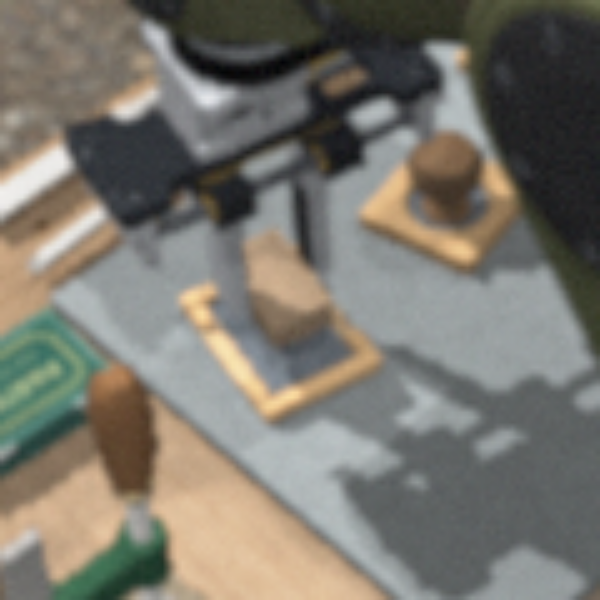

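The block is in line with and centred over the short stall. It droops at its near end (300,340), so lowering it slowly should level it on the floor.

```bash
python3 -m crank '[{"offset":[0,0,-0.003],"spin":0},{"offset":[0,0,-0.007],"spin":0},{"offset":[0,0,-0.011],"spin":0},{"offset":[0,0,-0.014],"spin":0},{"offset":[0,0,-0.017],"spin":0},{"offset":[0,0,-0.019],"spin":0},{"offset":[0,0,-0.020],"spin":0},{"offset":[0,0,-0.020],"spin":0}]' - 8
python3 -m crank '[{"offset":[0,0,-0.001],"spin":0},{"offset":[0,0,-0.002],"spin":0},{"offset":[0,0,-0.003],"spin":0},{"offset":[0,0,-0.004],"spin":0},{"offset":[0,0,-0.005],"spin":0},{"offset":[0,0,-0.006],"spin":0},{"offset":[0,0,-0.007],"spin":0},{"offset":[0,0,-0.007],"spin":0}]'
python3 - <<'E'
from h import *
c=manip.camera("scene");J=cv2.cvtColor(c['pixels'],cv2.COLOR_RGB2BGR)
cv2.imwrite('pics/b3.png',cv2.resize(J[190:310,240:360],(600,600)))
print(manip.read_state()['eef_pos'],manip.read_state()['wrist_force'])
E
```

```text
clock: 23.33
eef_pos: [608.6, 77.9, 33.8]
eef_rot: [3.138, 0.0, -0.214]
wrist_force: [-0.8, 0.0, -1.0]
finger_gap: 35.9
clock: 24.0
eef_pos: [608.5, 77.8, 26.5]
eef_rot: [3.138, 0.0, -0.214]
wrist_force: [0.4, -0.7, 0.4]
finger_gap: 36.0
[608.54602276  77.84667809  26.66116783] [ 0.49104639 -0.07861484 -0.08423926]
```

View pics/b3.png

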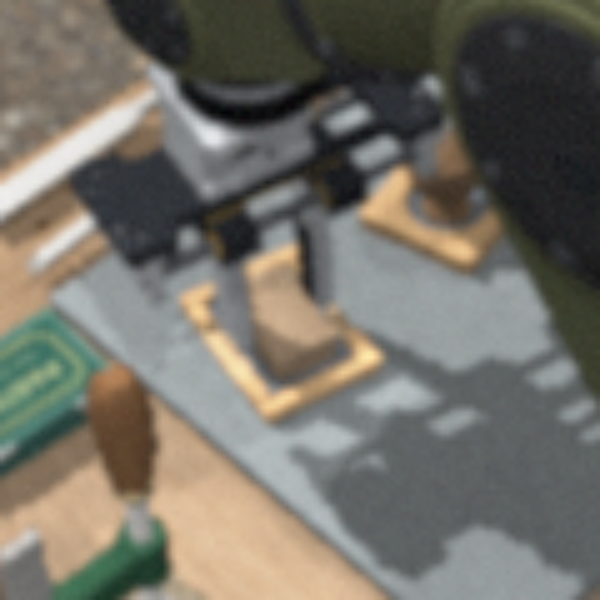

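The block lies nearly level in the stall now. Next I lower the last 2 mm, release and lift.

```bash
python3 -m crank '[{"offset":[0,0,-0.001],"spin":0},{"offset":[0,0,-0.002],"spin":0},{"offset":[0,0,-0.0025],"spin":0},{"offset":[0,0,-0.0025],"spin":0},{"offset":[0,0,-0.0025],"spin":0},{"offset":[0,0,-0.0025],"spin":0},{"offset":[0,0,-0.0025],"spin":0},{"offset":[0,0,-0.0025],"spin":0}]'
python3 -m crank '[{"offset":[0,0,0],"spin":0},{"offset":[0,0,0],"spin":0},{"offset":[0,0,0],"spin":0},{"offset":[0,0,0.002],"spin":0},{"offset":[0,0,0.012],"spin":0},{"offset":[0,0,0.035],"spin":0},{"offset":[0,0,0.06],"spin":0},{"offset":[0,0,0.09],"spin":0}]' 0.55
```

```text
clock: 24.72
eef_pos: [608.5, 77.9, 24.2]
eef_rot: [3.138, 0.0, -0.214]
wrist_force: [-0.4, -0.5, 1.0]
finger_gap: 35.8
clock: 25.38
eef_pos: [608.0, 77.8, 115.1]
eef_rot: [3.138, 0.002, -0.214]
wrist_force: [0.5, 0.6, 0.2]
finger_gap: 52.4
```

```bash
python3 -m crank '[{"offset":[-0.005,-0.008,0],"spin":4},{"offset":[-0.014,-0.028,0],"spin":10},{"offset":[-0.026,-0.052,0],"spin":16},{"offset":[-0.038,-0.076,0],"spin":22},{"offset":[-0.050,-0.100,0],"spin":28},{"offset":[-0.062,-0.124,0],"spin":34},{"offset":[-0.074,-0.148,0],"spin":40},{"offset":[-0.086,-0.172,0],"spin":46}]' 0.6 40
python3 -m crank '[{"offset":[-0.012,-0.024,0],"spin":6},{"offset":[-0.024,-0.048,0],"spin":12},{"offset":[-0.036,-0.072,-0.005],"spin":18},{"offset":[-0.046,-0.094,-0.015],"spin":24},{"offset":[-0.054,-0.110,-0.027],"spin":30},{"offset":[-0.059,-0.120,-0.040],"spin":36},{"offset":[-0.061,-0.123,-0.050],"spin":42},{"offset":[-0.061,-0.123,-0.055],"spin":45}]'
python3 - <<'E'
from h import *
c=manip.camera("scene");J=cv2.cvtColor(c['pixels'],cv2.COLOR_RGB2BGR)
t=manip.camera("top");I=cv2.cvtColor(t['pixels'],cv2.COLOR_RGB2BGR)
cv2.imwrite('pics/w1.png',np.hstack([cv2.resize(J[180:300,260:380],(400,400)),cv2.resize(I[170:310,270:410],(400,400))]))
print(manip.read_state()['eef_pos'],np.degrees(manip.read_state()['eef_rot']))
for r in manip.search_frame(c,'wedge_center')[:2]: print(r)
E
```

```text
clock: 26.05
eef_pos: [521.5, -95.2, 116.1]
eef_rot: [3.137, 0.001, 0.594]
wrist_force: [1.0, -0.5, -0.4]
finger_gap: 56.6
clock: 26.72
eef_pos: [459.7, -219.1, 60.8]
eef_rot: [3.137, 0.001, 1.384]
wrist_force: [0.1, 0.9, -0.2]
finger_gap: 56.0
[ 460.12968919 -218.38685959   61.09122184] [1.79764050e+02 3.64907951e-02 7.90412999e+01]
{'location': [473.0, -173.3, 19.8], 'conf': 0.46}
```

View pics/w1.png

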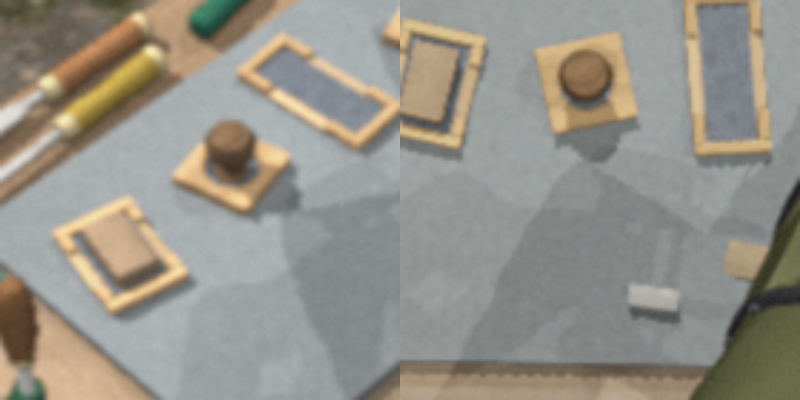

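The block is seated in the short stall (120,245) and the knob stands in its well (230,150). Next is the wedge.

```bash
python3 -m crank '[{"offset":[0.001,0.002,-0.01],"spin":0},{"offset":[0.001,0.002,-0.022],"spin":0},{"offset":[0.001,0.002,-0.033],"spin":0},{"offset":[0.001,0.002,-0.041],"spin":0},{"offset":[0.001,0.002,-0.045],"spin":0},{"offset":[0.001,0.002,-0.046],"spin":0},{"offset":[0.001,0.002,-0.046],"spin":0},{"offset":[0.001,0.002,-0.046],"spin":0}]'
python3 -m crank '[{"offset":[0,0,0],"spin":0},{"offset":[0,0,0],"spin":0},{"offset":[0,0,0],"spin":0},{"offset":[0,0,0],"spin":0},{"offset":[0,0,0],"spin":0},{"offset":[0,0,0],"spin":0},{"offset":[0,0,0],"spin":0},{"offset":[0,0,0],"spin":0}]' 0.1 40
```

```text
clock: 27.53
eef_pos: [461.8, -216.5, 16.0]
eef_rot: [3.136, 0.001, 1.377]
wrist_force: [0.1, 0.5, 0.1]
finger_gap: 56.0
clock: 28.2
eef_pos: [461.8, -216.5, 16.1]
eef_rot: [3.136, 0.001, 1.377]
wrist_force: [-0.8, 0.3, 3.1]
finger_gap: 26.9
```

```bash
python3 -m crank '[{"offset":[0,0,0.006],"spin":0},{"offset":[0,0,0.02],"spin":0},{"offset":[0,0,0.04],"spin":-4},{"offset":[0.003,0.001,0.06],"spin":-9},{"offset":[0.013,0.005,0.075],"spin":-15},{"offset":[0.028,0.010,0.083],"spin":-21},{"offset":[0.046,0.016,0.085],"spin":-27},{"offset":[0.066,0.023,0.085],"spin":-33}]'
python3 -m crank '[{"offset":[0.020,0.007,0],"spin":-6},{"offset":[0.040,0.014,0],"spin":-12},{"offset":[0.058,0.021,0],"spin":-18},{"offset":[0.073,0.026,0],"spin":-24},{"offset":[0.083,0.030,0],"spin":-30},{"offset":[0.088,0.032,-0.008],"spin":-36},{"offset":[0.089,0.032,-0.018],"spin":-40},{"offset":[0.089,0.032,-0.025],"spin":-40.5}]'
python3 - <<'E'
from h import *
c=manip.camera("scene");J=cv2.cvtColor(c['pixels'],cv2.COLOR_RGB2BGR)
cv2.imwrite('pics/w2.png',cv2.resize(J[150:250,310:430],(720,600)))
print(manip.read_state()['eef_pos'],np.degrees(manip.read_state()['eef_rot']))
E
```

```text
clock: 28.87
eef_pos: [528.7, -193.5, 102.6]
eef_rot: [3.134, 0.001, 0.795]
wrist_force: [-0.3, 0.2, -0.5]
finger_gap: 27.1
clock: 29.53
eef_pos: [617.7, -161.2, 76.9]
eef_rot: [3.134, 0.001, 0.086]
wrist_force: [-0.5, 0.1, 0.1]
finger_gap: 27.0
[ 616.92043708 -161.20450842   75.56381693] [1.79636749e+02 1.71556698e-01 5.08771754e+00]
```

View pics/w2.png

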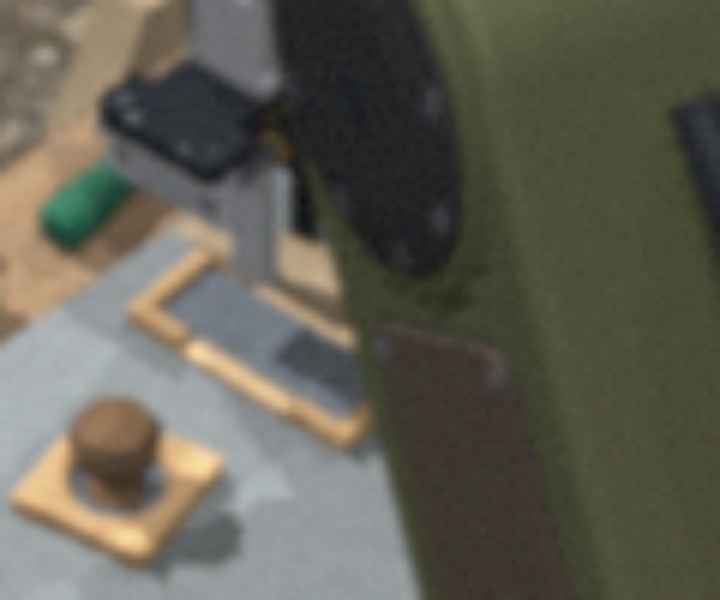

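The wedge is held about level over the long stall, partly behind the arm (300,275). Next I lower it.

```bash
python3 -m crank '[{"offset":[0.0005,0,-0.006],"spin":0},{"offset":[0.0005,0,-0.015],"spin":0},{"offset":[0.0005,0,-0.024],"spin":0},{"offset":[0.0005,0,-0.031],"spin":0},{"offset":[0.0005,0,-0.036],"spin":0},{"offset":[0.0005,0,-0.040],"spin":0},{"offset":[0.0005,0,-0.042],"spin":0},{"offset":[0.0005,0,-0.042],"spin":0}]'
python3 -m crank '[{"offset":[0,0,-0.002],"spin":0},{"offset":[0,0,-0.004],"spin":0},{"offset":[0,0,-0.006],"spin":0},{"offset":[0,0,-0.008],"spin":0},{"offset":[0,0,-0.009],"spin":0},{"offset":[0,0,-0.010],"spin":0},{"offset":[0,0,-0.0105],"spin":0},{"offset":[0,0,-0.0105],"spin":0}]' - 20
```

```text
clock: 30.25
eef_pos: [617.3, -161.2, 33.2]
eef_rot: [3.135, 0.003, 0.089]
wrist_force: [-0.4, -0.1, -0.1]
finger_gap: 26.7
clock: 30.92
eef_pos: [617.3, -161.2, 22.6]
eef_rot: [3.135, 0.003, 0.089]
wrist_force: [1.3, 0.6, -0.3]
finger_gap: 28.0
```

```bash
python3 -m crank '[{"offset":[0,0,0],"spin":0},{"offset":[0,0,0],"spin":0},{"offset":[0,0,0],"spin":0},{"offset":[0,0,0.001],"spin":0},{"offset":[0,0,0.010],"spin":0},{"offset":[0,0,0.035],"spin":0},{"offset":[0,0,0.065],"spin":0},{"offset":[0,0,0.1],"spin":0}]' 0.5
python3 -m crank '[{"offset":[-0.005,-0.005,0.02],"spin":0},{"offset":[-0.02,-0.02,0.04],"spin":0},{"offset":[-0.04,-0.04,0.06],"spin":0},{"offset":[-0.06,-0.06,0.08],"spin":0},{"offset":[-0.08,-0.085,0.09],"spin":0},{"offset":[-0.10,-0.11,0.09],"spin":0},{"offset":[-0.12,-0.135,0.09],"spin":0},{"offset":[-0.14,-0.16,0.09],"spin":0}]'
python3 -m crank '[{"offset":[-0.02,-0.025,0],"spin":0},{"offset":[-0.04,-0.05,0],"spin":0},{"offset":[-0.06,-0.075,0],"spin":0},{"offset":[-0.08,-0.1,0],"spin":0},{"offset":[-0.10,-0.12,0],"spin":0},{"offset":[-0.12,-0.14,0],"spin":0},{"offset":[-0.13,-0.15,0],"spin":0},{"offset":[-0.13,-0.15,0],"spin":0}]'
python3 - <<'E'
from h import *
c=manip.camera("scene");J=cv2.cvtColor(c['pixels'],cv2.COLOR_RGB2BGR)
t=manip.camera("top");I=cv2.cvtColor(t['pixels'],cv2.COLOR_RGB2BGR)
cv2.imwrite('pics/f1.png',np.vstack([cv2.resize(J[150:310,280:480],(800,300) if 0 else (375,300)).copy() if 0 else cv2.resize(J[160:280,250:490],(600,300)),cv2.resize(I[160:300,240:520],(600,300))]))
E
python3 fin.py
```

```text
clock: 31.58
eef_pos: [616.6, -161.0, 123.3]
eef_rot: [3.136, 0.005, 0.089]
wrist_force: [0.9, -0.3, 0.4]
finger_gap: 46.8
clock: 32.25
eef_pos: [475.5, -321.9, 214.6]
eef_rot: [3.135, 0.004, 0.089]
wrist_force: [0.5, 0.2, -0.6]
finger_gap: 46.9
clock: 32.92
eef_pos: [343.8, -473.5, 215.1]
eef_rot: [3.135, 0.004, 0.086]
wrist_force: [0.6, 0.3, 0.5]
finger_gap: 47.1
knob_center 0.81 [612.5 -46.6] [40.4 40.8] long axis deg 136.4
rose_center 0.81 [ 597.6 -304.5] [49.5 52. ] long axis deg 91.2
rose_center 0.74 [412.5 205.4] [47.4 47.8] long axis deg 91.2
rose_center 0.73 [515.6 417. ] [48.7 53.7] long axis deg 3.5
block_center 0.7 [607.4  78.4] [36.3 63.9] long axis deg 167.9
wedge_center 0.87 [ 619.1 -159.9] [28.9 90.9] long axis deg 4.5
wedge_center 0.16 [608.1  78.9] [71.9 95.4] long axis deg 166.8
small_well_floor 0.93 [610.1 -47.5] [70.8 72.1] long axis deg 13.1
small_well_floor 0.42 [ 597.4 -304. ] [93.6 95.6] long axis deg 105.6
large_well_floor 0.63 [ 596.8 -304. ] [92.7 95.9] long axis deg 105.4
short_stall_floor 0.65 [607.1  77.7] [70.4 96.1] long axis deg 168.0
long_stall_floor 0.98 [ 623.2 -161.7] [ 66.4 137.5] long axis deg 4.1
tape_center 0.64 [ 433.9 -390.8] [44.  86.6] long axis deg 164.5
tape_center 0.54 [ 608.8 -154.1] [29.5 91.7] long axis deg 4.5
```

View pics/f1.png

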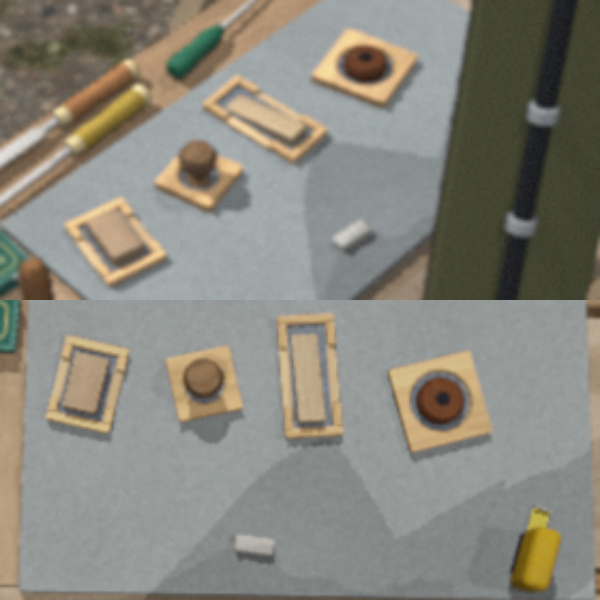

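All four pieces are in their cradles. The eraser (254,546) and the tape measure are where they were.

```bash
python3 -c "
from cell import manip
print(manip.sign_off())"
```

```text
the job is handed in; nothing more can be done
None
```

All four pieces are in their cradles and released, and I handed the job in at about 33 s on the robot's clock, against the 96 s limit.

| Piece | Cradle | Offset from cradle centre (top camera) |
|---|---|---|
| Knob, upright on its foot | small round well | about 3 mm |
| Dark disc, flat | large round well | about 1 mm |
| Block, flat | short wide stall | about 1 mm |
| Wedge, flat, lengthwise | long narrow stall | about 4 mm along its length |

- **Final check:** both cameras' last pictures, with the arm clear, show each piece inside its cradle. The fit allows about 8–9 mm of play, so these offsets are well within it. The tape measure's position came out as before. The network missed the eraser in the last check, but it sits at the same spot in the picture.
- **Contact:** I lowered the fingertips onto the board once to find its height, about 12 mm. The wrist force was about 19–20 N at the end of that move.
- **What went less than perfectly:** the block tilted in the grip on the way and levelled when lowered. The knob was let go about 2 mm high, and it stood upright in its well afterwards. The arm hid the disc while I released it, so I checked it afterwards from the top camera.

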